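# Square a carton into the labelling corner stop

## Robot

A 6-joint arm with a two-finger parallel gripper is mounted at the origin on a cart in front of the work surface, level with it; the furniture and walls round the work are solid. World frame = base frame: x ahead of the robot, y to its left, z up, the work surface at z = 0. Lengths are in m, angles in rad, forces in N, time in s.
With the tool pointing down it reaches from about 0.275 to 0.85 m from the base axis. Payload 5.2 kg.
Tool frame: the origin (TCP) lies between the finger pads; the fingertips stand 19 mm ahead of it and the grasp point (between the pads) is the TCP; z points along the fingers, y is the line along which they close (so a half turn about z gives the same grasp; the last joint's range is limited). The gripper opens to 85 mm and grips with 20 to 120 N. Pads are 22 mm wide; open, the fingers measure 114 mm over their backs; the gripper's body (76 mm by 85 mm) begins 54 mm behind the grasp point. The pads swing forward as they close: fully open they stand 13 mm farther back than shut.
Start: joints at [-1.507, 0.259, 1.535, -0, 1.348, -0.203], TCP at [0.145, -0.531, 0.25] pointing down, gripper open.
Joint ranges: [-3.14, 3.14], [-0.91, 2.08], [0.19, 2.58], [-1.22, 4.36], [0.22, 2.71], [-3.12, 3.12]. Speed limits (rad/s): [2.57, 2.57, 3.14, 3.14, 3.14, 3.14].

## Interface

Orientations are given as a rotation vector (axis times angle).
In Python, from station import env gives the robot as it stands. Calls block until the motion is done:
- env.move_ptp(position, orientation): joint-space move of the TCP to a pose.
- env.line_to(position, orientation=None, vel=0.15, contact_N=None): straight line of the TCP; orientation=None keeps the orientation; vel is the mean speed in m/s. With contact_N (N) it stops when the force on the tool has changed by that much, and returns True; else False.
- env.move_j(angles): joint-space move.
- env.release() and env.close(grip_force=None): open the fingers fully, or close them until they stop; grip_force is the grip in N (None keeps the last).
- env.pause(seconds).
- env.ik(position, orientation): joint angles nearest the present ones, or None.
- env.state(): the state.
- env.camera(name): name is "side" or "top"; returns (picture, depth): 384x512x3 uint8, red, green, blue; 384x512 float32, m along the optical axis (not along the pixel's ray), 0 where there is no reading.
- env.camera_model(name): a dict with "intrinsics" (3x3 intrinsics, pixels), "eye" and "orientation" of the camera in the world. Camera axes: x right, y up, looking along -z (the intrinsics and any distortion apply to the point x, -y, -z); pixel columns grow to the right and rows downward; lengths in m; the calibration is good to about 2 mm. A picture is of the moment at which its call begins. camera_model takes no time and is no camera call.
A pose or a line that the arm cannot do raises env.IKError and nothing moves.
- env.hand_in(): hands the job in; it is judged then, once.
The state is a dict: "clock": time; "joint_pos": joint angles; "joint_vel": joint speeds; "joint_efforts": joint torques, N m; "position": TCP position; "ee_rot": TCP orientation; "force": force on the tool from outside, world axes, zero at the start; "wrist_torque": the same for the moment, N m; "width": finger opening in m; "gripper_force": force on a finger pad.
Only numpy, scipy, OpenCV 4.12 (cv2) and the standard library are available. Lean on these libraries where they do the work, as an engineer would, in place of code of your own. Each camera call takes 0.05 s, during which the arm holds its last target. There are 200 camera calls.

## Task

Get the green carton ready for labelling: push it along the table into the inside corner of the aluminium corner stop, so that one long side lies flush against the longer bar and one end is right up against the short bar. Only push, gently, with the fingertips or the outside of the fingers: do not pinch, lift or tip the carton. Leave everything else where it is and finish with the hand clear of the carton.

Things in the scene. Friction and masses are not known exactly. Their poses are not given: they have to be found in the camera images.
- green_carton: green cardboard carton with white flaps at one end, a rigid box overall 62 mm long (its x axis) x 34 mm wide (y) x 34 mm high (z up), about 0.12 kg, loose, lying flat on the table; origin at the centre of its underside. It starts 10 to 19 cm from the inside corner, its long axis up to 35 degrees off the longer bar's direction. Pushed in askew, it can jam on a corner (friction about 0.6)
- corner_stop: fixed L of two aluminium bars on the table, 14 mm thick, 22 mm high. Origin: its inside corner at table height. Longer bar: from the corner 160 mm toward -y, inner face at x = 0, bar behind it. Short bar: from the corner 71 mm toward -x, inner face at y = 0. The carton starts in the open quarter x < 0, y < 0, with bare table between
- seat (a point): where the carton's origin (centre of its underside) comes to lie when seated: in the corner stop's frame x = -17 mm, y = -31 mm, z = 0; axes as the corner stop's. The seated carton's x axis is parallel to this y axis, either way round
- blue_vial: stoppered glass vial with a cap in blue, 22 mm across, 43 mm tall, standing behind the long bar of the corner stop (on the side away from the carton); origin at the centre of its foot, z up. A bystander: leave alone.
- red_vial: stoppered glass vial with a cap in red, 22 mm across, 43 mm tall, standing behind the long bar of the corner stop (on the side away from the carton); origin at the centre of its foot, z up. A bystander: leave alone.
- orange_vial: stoppered glass vial with a cap in orange, 22 mm across, 43 mm tall, standing behind the long bar of the corner stop (on the side away from the carton); origin at the centre of its foot, z up. A bystander: leave alone.
- tally_counter: round metal hand tally counter, 62 x 47 x 21 mm, lying to the left of the work; origin at the centre of its underside. A bystander: leave alone
- orange_carton: orange carton with its flap open, 122 x 61 x 51 mm, to the left of the work; origin at the centre of its underside. A bystander: leave alone
- peel_pack: flat sealed pack with a blue syringe, 47 x 176 x 15 mm, long axis y, at the right-hand edge of the table; origin at the centre of its underside. A bystander: leave alone
There are look-alikes about, which are no part of the job. What is shaped like the green_carton but black or red is not meant. Of the things like the corner_stop, leave any that is turquoise; of the rest the larger one is meant.

How it is judged:
By the outcome, as a careful person would: the job done as asked, in the order asked, and still so for the second after the job is handed in, with the robot touching nothing.
It also fails if it takes over 64 s, if anything falls off the work surface, if the arm or the gripper's body presses on something with over 40 N, if the wrist force passes 120 N, or if a joint passes its speed limit or range.

## Working session

There is one attempt and no reset: what is moved stays moved. The work goes in short steps, each a Python script; the robot and the scene stay as the last script left them, time stands still between calls to the robot, and variables do not carry over. Pictures are saved under pics/ and viewed, at most 10 in all, crops included, and the job is handed in when it is done.

```bash
mkdir -p pics; ls
python3 - <<'E'
from station import env
import cv2,numpy as np
for n in("top","side"):
    p,d=env.camera(n); cv2.imwrite(f"pics/{n}0.png",p[:,:,::-1]); np.savez(f"{n}0.npz",p=p,d=d)
    print(n,env.camera_model(n))
print(env.state())
E
```

```text
pics
top {'intrinsics': array([[385.23250251,   0.        , 250.7690921 ],
       [  0.        , 385.23250251, 190.71441346],
       [  0.        ,   0.        ,   1.        ]]), 'eye': array([0.31804476, 0.40199612, 1.09519203]), 'orientation': array([ 0.11680162, -0.14987575, -1.53825741])}
side {'intrinsics': array([[450.77009471,   0.        , 264.90185981],
       [  0.        , 450.77009471, 194.85107452],
       [  0.        ,   0.        ,   1.        ]]), 'eye': array([ 0.5077157 , -0.62094769,  0.95833924]), 'orientation': array([8.49128660e-01, 7.11283625e-04, 4.78481977e-02])}
{'clock': 0.1, 'joint_pos': array([-1.50680818e+00,  2.59275964e-01,  1.53596419e+00,  8.03353319e-06,
        1.34800942e+00, -2.02817548e-01]), 'joint_vel': array([ 0.00210642, -0.00228223, -0.00082559,  0.00089967,  0.00112299,
        0.00159792]), 'joint_efforts': array([ 1.93763080e-03, -4.46969283e+01, -2.91247272e+01, -3.00077700e-04,
        6.26020425e-03, -1.95883715e-06]), 'position': array([ 0.1449955 , -0.5300869 ,  0.24955845]), 'ee_rot': array([-3.11204235e+00, -4.17632891e-01, -1.92693514e-04]), 'force': array([-0.41809813,  0.63396402,  0.11724826]), 'wrist_torque': array([ 0.02586073,  0.00162109, -0.04189954]), 'gripper_force': 0.0, 'width': 0.08537266021451533}
```

View pics/top0.png

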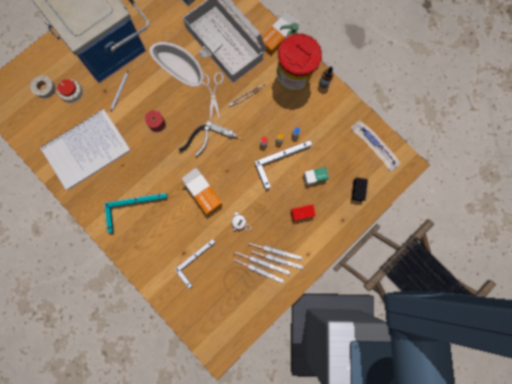

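View pics/side0.png

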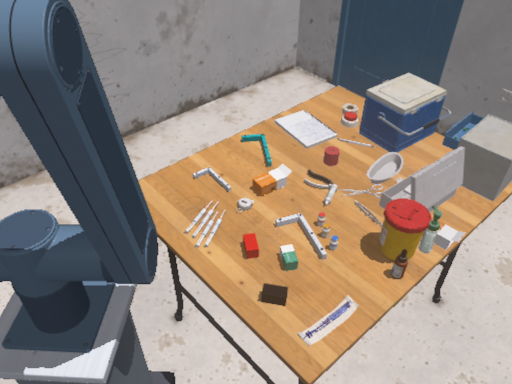

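Top view candidates for the corner stop are turquoise (135,205), which is excluded, small aluminium (195,262), and large aluminium with corner at about (260,162) and vials behind it. The large one fits. The carton-shaped candidates are black (359,190), red (303,213) and green (316,177). The green one is meant. I'll confirm both in an enlarged crop and measure them.

```bash
cat > h.py <<'E'
import cv2,numpy as np
from station import env
from scipy.spatial.transform import Rotation as R
def ground(n,uv,z):
    m=env.camera_model(n);K=m["intrinsics"];uv=np.atleast_2d(uv).astype(float)
    r=np.c_[(uv[:,0]-K[0,2])/K[0,0],-(uv[:,1]-K[1,2])/K[1,1],-np.ones(len(uv))]
    w=R.from_rotvec(m["orientation"]).apply(r); e=m["eye"]
    return e+w*((z-e[2])/w[:,2])[:,None]
def cloud(n,d):
    m=env.camera_model(n);K=m["intrinsics"];v,u=np.mgrid[:384,:512]
    c=np.stack([(u-K[0,2])/K[0,0]*d,-(v-K[1,2])/K[1,1]*d,-d],-1)
    return R.from_rotvec(m["orientation"]).apply(c.reshape(-1,3)).reshape(384,512,3)+m["eye"]
E
python3 - <<'E'
from h import *
t=np.load("top0.npz");s=np.load("side0.npz")
a=cv2.resize(t["p"][120:200,245:345],(800,640),interpolation=cv2.INTER_CUBIC)[:,:,::-1]
b=cv2.resize(s["p"][200:280,265:365],(800,640),interpolation=cv2.INTER_CUBIC)[:,:,::-1]
cv2.imwrite("pics/crop.png",cv2.resize(np.hstack([a,b]),(800,320),interpolation=cv2.INTER_AREA))
cv2.imwrite("pics/cropA.png",cv2.resize(a,(750,600)))
for n,f,(r0,r1,c0,c1) in(("top",t,(120,200,245,345)),("side",s,(200,280,265,365))):
    P=cloud(n,f["d"]); 
    q=P[r0:r1,c0:c1].reshape(-1,3); print(n,"table z",np.median(q[:,2]))
    hsv=cv2.cvtColor(f["p"],cv2.COLOR_RGB2HSV)
    # raised patches
    m=np.zeros((384,512),np.uint8); m[r0:r1,c0:c1]=((P[r0:r1,c0:c1,2]>.012))
    k,l,st,ce=cv2.connectedComponentsWithStats(m)
    for i in range(1,k):
        if st[i,4]<15: continue
        q=P[l==i]; 
        print(i,st[i],ce[i].round(1),q.mean(0).round(4),np.percentile(q[:,2],[50,95]).round(4),cv2.minAreaRect(q[q[:,2]>np.percentile(q[:,2],95)-.008][:,:2].astype(np.float32)*1000))
E
```

```text
top table z -0.0014312308390352912
5 [292 127   8  10  65] [295.6 131.6] [0.6722 0.2595 0.0496] [0.0381 0.0439] ((505.4605712890625, 331.1726379394531), (16.856048583984375, 400.3478698730469), 66.88774871826172)
7 [276 133   8  10  63] [279.4 137.8] [0.6523 0.3057 0.0504] [0.0388 0.0433] ((494.7951354980469, 355.466552734375), (17.116596221923828, 365.1435546875), 72.56763458251953)
8 [260 136   8  10  61] [263.3 140.8] [0.6471 0.3498 0.0333] [0.0383 0.0433] ((650.0701904296875, 349.8261413574219), (18.550670623779297, 14.405481338500977), 0.8054674863815308)
9 [255 140  57  49 432] [277.2 159.4] [0.5945 0.3092 0.03  ] [0.0202 0.0239] ((513.5238647460938, 352.32354736328125), (111.21504974365234, 387.7487487792969), 59.738441467285156)
17 [303 166  26  18 297] [315.7 175. ] [0.5507 0.2006 0.0383] [0.0322 0.036 ] ((457.6568298339844, 297.9791259765625), (56.477500915527344, 343.59075927734375), 43.97783279418945)
side table z -0.0006404886938355392
1 [323 200   8   4  15] [326.3 200.9] [0.6616 0.3648 0.0776] [0.0139 0.3009] ((507.7156982421875, -620.9476928710938), (0.0, 0.0), 0.0)
8
[... 195 characters left out ...]
3  77] [320.7 217.2] [0.6491 0.343  0.0307] [0.0307 0.0432] ((649.1576538085938, 347.09600830078125), (17.18083953857422, 24.269594192504883), 10.267073631286621)
12 [321 223   9  13  78] [325.3 228.6] [0.66   0.2968 0.0307] [0.0305 0.0434] ((660.98583984375, 300.1243896484375), (18.058469772338867, 18.727588653564453), 41.880149841308594)
18 [329 235   9  13  89] [333.4 241. ] [0.6798 0.2497 0.0302] [0.0305 0.0423] ((680.7513427734375, 254.80218505859375), (22.40540313720703, 16.89434051513672), 84.10832977294922)
20 [280 244  18  24 314] [288.2 255.5] [0.5532 0.182  0.0387] [0.0322 0.0359] ((543.1884155273438, -195.96246337890625), (851.589599609375, 47.729888916015625), 88.43666076660156)
```

View pics/cropA.png

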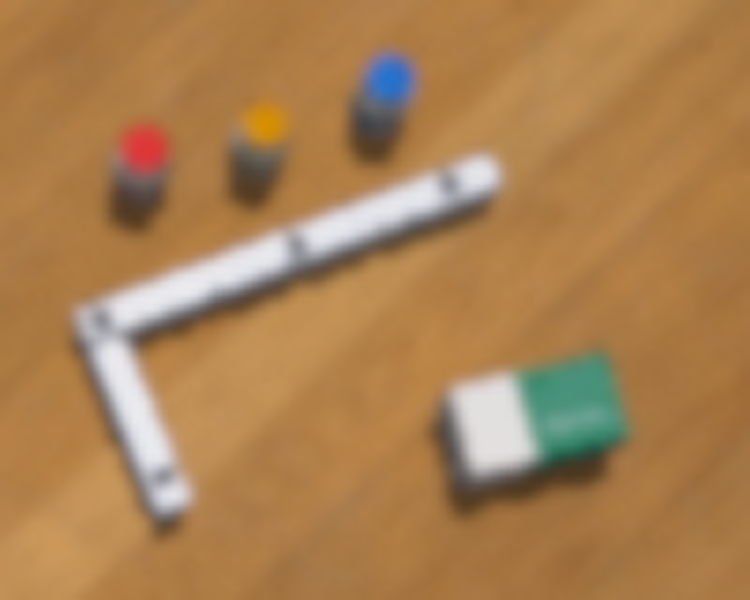

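```bash
cat >> h.py <<'E'
from scipy.optimize import minimize
def proj(n,X):
    m=env.camera_model(n);K=m["intrinsics"];c=R.from_rotvec(m["orientation"]).inv().apply(X-m["eye"])
    return np.c_[K[0,0]*c[:,0]/-c[:,2]+K[0,2],-K[1,1]*c[:,1]/-c[:,2]+K[1,2]]
L=np.array([[0,-.160],[0.014,-.160],[.014,.014],[-.071,.014],[-.071,0],[0,0]])
C=np.array([[-.031,-.017],[.031,-.017],[.031,.017],[-.031,.017]])
S=8
def place(x,poly,z):
    c,s=np.cos(x[2]),np.sin(x[2]);return np.c_[poly@np.array([[c,s],[-s,c]])+x[:2],np.full(len(poly),z)]
def fit(n,soft,poly,z,x0,pad=8):
    uv=proj(n,place(x0,poly,z));lo=(uv.min(0)-pad).astype(int);hi=(uv.max(0)+pad).astype(int)
    t=soft[lo[1]:hi[1],lo[0]:hi[0]].astype(float);w,h=hi-lo
    def f(p):
        x=np.array([p[0]/1000,p[1]/1000,p[2]/50]);q=(proj(n,place(x,poly,z))-lo+.5)*S
        im=np.zeros((h*S,w*S),np.uint8);cv2.fillPoly(im,[np.round(q*16-8).astype(np.int32)],255,shift=4)
        return np.mean((cv2.GaussianBlur(cv2.resize(im,(w,h),interpolation=cv2.INTER_AREA)/255.,(3,3),.6)-t)**2)
    best=None
    for da in(-.15,0,.15):
        p0=np.array([x0[0]*1000,x0[1]*1000,(x0[2]+da)*50])
        r=minimize(f,p0,method="Nelder-Mead",options=dict(initial_simplex=np.vstack([p0]+[p0+5*e for e in np.eye(3)]),xatol=.05,fatol=1e-7))
        if best is None or r.fun<best.fun:best=r
    p=best.x;return np.array([p[0]/1000,p[1]/1000,p[2]/50]),best.fun/t.mean()
def white(p):
    h=p.astype(float);return np.clip((h.min(2)-120)/80,0,1)
def cart(p):
    h=p.astype(float);g=np.clip((h[:,:,1]-h[:,:,0]-5)/30,0,1)*np.clip((h[:,:,1]-70)/40,0,1);return np.maximum(g,white(p))
E
python3 - <<'E'
from h import *
# from crop: px = c/7.5+245, 120+r/7.5
o=lambda c,r:(245+c/7.5,120+r/7.5)
k=ground("top",[o(130,340),o(497,200),o(185,490)],.022);print("corner,long end,short end",k.round(4))
cc=ground("top",[o(450,390),o(610,355),o(628,440),o(470,475)],.034);print(cc.round(4),np.linalg.norm(np.diff(cc,axis=0),axis=1))
d=k[1]-k[0];th=np.arctan2(d[1],d[0])+np.pi/2;x0=[k[0][0],k[0][1],th]
e=cc[1]-cc[0];c0=[*cc[:,:2].mean(0),np.arctan2(e[1],e[0])]
print(x0,c0)
for n in("top","side"):
    p=np.load(n+"0.npz")["p"]
    print(n,fit(n,white(p),L,.022,x0),fit(n,cart(p),C,.034,c0))
    print(proj(n,place(c0,C,.034)).round(),)
E
```

```text
corner,long end,short end [[0.5778 0.3506 0.022 ]
 [0.6378 0.21   0.022 ]
 [0.5202 0.3285 0.022 ]]
[[0.5594 0.23   0.034 ]
 [0.5749 0.1693 0.034 ]
 [0.5423 0.1627 0.034 ]
 [0.527  0.2224 0.034 ]] [0.0626598  0.03328687 0.06160891]
[np.float64(0.5777954612194782), np.float64(0.3505662979815043), np.float64(0.4034398939343711)] [np.float64(0.5508908823137472), np.float64(0.19606106328159895), np.float64(-1.3211291218919583)]
top (array([0.58275783, 0.35487074, 0.40810307]), np.float64(0.2204325394321792)) (array([ 0.55240936,  0.19762031, -1.32333253]), np.float64(0.016680097506481823))
[[308. 183.]
 [329. 179.]
 [326. 167.]
 [305. 172.]]
side (array([0.58484585, 0.35070175, 0.40484038]), np.float64(0.31147097747550506)) (array([ 0.55407496,  0.19357252, -1.3346636 ]), np.float64(0.06922683060080956))
[[279. 245.]
 [284. 262.]
 [296. 260.]
 [291. 243.]]
```

```bash
cat >> h.py <<'E'
ST=np.array([.5838,.3528,.4065])
def W(sx,sy,z): return np.r_[place(ST,np.array([[sx,sy]]),z)[0]]
def tostop(x):
    c,s=np.cos(ST[2]),np.sin(ST[2]);d=x[:2]-ST[:2];return np.array([c*d[0]+s*d[1],-s*d[0]+c*d[1]])
def rot(yaw): return (R.from_euler("z",yaw)*R.from_euler("x",np.pi)).as_rotvec()
def rep(tag):
    s=env.state();print(tag,"t%.1f"%s["clock"],"stop",(tostop(s["position"])*1000).round(1),"z",s["position"][2].round(4),"F",s["force"].round(1),"w",s["width"].round(3))
E
python3 - <<'E'
from h import *
print("red",ground("top",[(303,213)],.034))
cx=np.array([.5532,.1956]);cs=tostop(cx);print("carton in stop",cs)
y0=-1.33+np.pi/2
env.close(20)
p=cx-.048*np.array([np.cos(y0),np.sin(y0)]); print("pre",p)
env.move_ptp([*p,.12],rot(y0)); rep("above")
print(env.line_to([*p,.034],vel=.08,contact_N=6)); rep("down")
p0,d0=env.camera("top");cv2.imwrite("pics/a1.png",cv2.resize(p0[120:240,240:400],(800,600),interpolation=cv2.INTER_CUBIC)[:,:,::-1])
E
```

```text
red [[0.44268244 0.23524898 0.034     ]]
carton in stop [-0.09026282 -0.13229068]
pre [0.50658488 0.18415315]Traceback (most recent call last):
  File "<stdin>", line 7, in <module>
  File "h.py", line 45, in rep
    s=env.state();print(tag,"t%.1f"%s["clock"],"stop",(tostop(s["position"])*1000).round(1),"z",s["position"][2].round(4),"F",s["force"].round(1),"w",s["width"].round(3))
                                                                                                                                                      ^^^^^^^^^^^^^^^^
AttributeError: 'float' object has no attribute 'round'
```

```bash
sed -i 's/s\["width"\].round(3)/round(s["width"],3)/' h.py
python3 - <<'E'
from h import *
rep("above")
p=[.50658,.18415]
print(env.line_to([*p,.034],vel=.08,contact_N=6)); rep("down")
for n,(r,c) in dict(top=(120,240),side=(190,220)).items():
    p0,d0=env.camera(n);np.savez(n+"1.npz",p=p0,d=d0);cv2.imwrite(f"pics/{n}1.png",p0[:,:,::-1])
a=cv2.imread("pics/top1.png")[110:230,230:390];b=cv2.imread("pics/side1.png")[180:300,220:380]
cv2.imwrite("pics/a1.png",cv2.resize(np.hstack([a,b]),(800,300),interpolation=cv2.INTER_CUBIC))
E
```

```text
above t3.7 stop [-137.5 -125.2] z 0.1202 F [-0.1 -0.7  0.4] w -0.0
False
down t5.0 stop [-137.1 -124.5] z 0.0345 F [-0.4  0.5  0.7] w 0.0
```

View pics/a1.png

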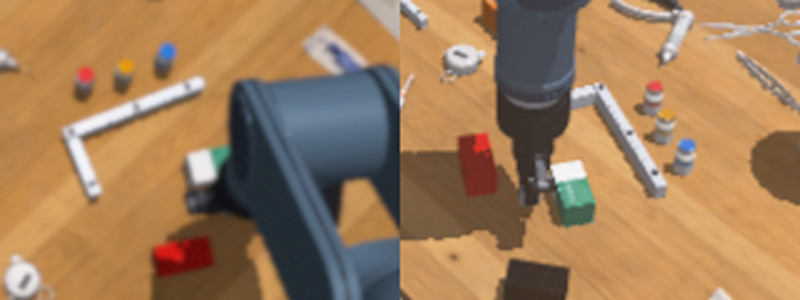

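Tip stands free beside the carton's near long side, centred. Next: push to the long bar.

Run:
```python
from h import *
y0=-1.33+np.pi/2; T=rot(ST[2])
s=env.state()["position"]; q=s+.014*np.array([np.cos(y0),np.sin(y0),0]); q[2]=.034
print(env.line_to(q,vel=.05,contact_N=8)); rep("a")
print(env.line_to(W(-.085,-.131,.034),T,vel=.04,contact_N=8)); rep("b")
print(env.line_to(W(-.038,-.131,.034),T,vel=.03,contact_N=5)); rep("c")
env.line_to(W(-.085,-.131,.034),T,vel=.1)
env.line_to(W(-.085,-.131,.12),T,vel=.15)
for n in("side","top"):
    p0,d0=env.camera(n);cv2.imwrite(f"pics/{n}2.png",p0[:,:,::-1]);np.savez(n+"2.npz",p=p0,d=d0)
    print(n,end=" ")
    x,f=fit(n,cart(p0),C,.034,[*W(-.017,-.131,0)[:2],ST[2]-np.pi/2],pad=4); print((tostop(x)*1000).round(1),np.degrees(x[2]-ST[2]+np.pi/2),f)
a=cv2.imread("pics/top2.png")[110:230,230:390];b=cv2.imread("pics/side2.png")[180:300,220:380]
cv2.imwrite("pics/a2.png",cv2.resize(np.hstack([a,b]),(800,300),interpolation=cv2.INTER_CUBIC))
```

```text
False
a t5.5 stop [-123.  -126.8] z 0.034 F [ 0.2 -0.7 -0.3] w -0.0
False
b t6.6 stop [ -84.9 -130.9] z 0.034 F [-0.8  0.3  0.1] w 0.0
True
c t7.8 stop [ -45.1 -130.9] z 0.0334 F [ 0.1 -0.5  0.1] w 0.0
side [ -15.1 -134.3] -2.5921624527652316 0.21644382498215461
top [ -14.1 -128.9] -5.640807180473161 0.235950272809329
```

View pics/a2.png

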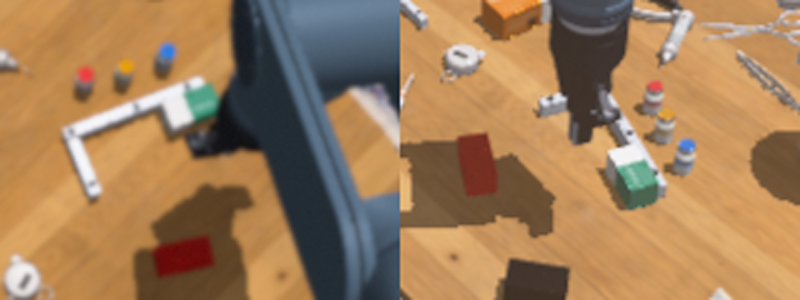

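Run:
```python
from h import *
T=rot(ST[2])
env.line_to(W(-.085,-.205,.12),T,vel=.15)
env.line_to(W(-.018,-.205,.12),T,vel=.15)
print(env.line_to(W(-.018,-.205,.034),T,vel=.1,contact_N=8)); rep("down")
print(env.line_to(W(-.018,-.110,.034),T,vel=.05,contact_N=10)); rep("a")
print(env.line_to(W(-.018,-.066,.034),T,vel=.03,contact_N=5)); rep("b")
env.line_to(W(-.018,-.110,.034),T,vel=.1)
env.line_to(W(-.018,-.110,.12),T,vel=.15)
# side nudge
env.line_to(W(-.085,-.110,.12),T,vel=.15); rep("c")
for n in("side","top"):
    p0,d0=env.camera(n);cv2.imwrite(f"pics/{n}3.png",p0[:,:,::-1]);np.savez(n+"3.npz",p=p0,d=d0)
a=cv2.imread("pics/top3.png")[110:230,230:390];b=cv2.imread("pics/side3.png")[180:300,220:380]
cv2.imwrite("pics/a3.png",cv2.resize(np.vstack([a,b]),(800,1200),interpolation=cv2.INTER_CUBIC)[::2,::2] if 0 else cv2.resize(np.hstack([a,b]),(800,300),interpolation=cv2.INTER_CUBIC))
```

```text
False
down t11.4 stop [ -17.4 -205.2] z 0.0347 F [0.5 0.6 0.6] w -0.0
False
a t13.5 stop [ -18.  -110.1] z 0.034 F [ 0.3 -0.1  0.1] w 0.0
True
b t14.6 stop [-18.1 -73.4] z 0.0338 F [ 1.4 -2.6  2.2] w -0.0
c t16.5 stop [ -84.5 -110.1] z 0.1197 F [ 0.4  0.4 -0.4] w -0.0
```

View pics/a3.png

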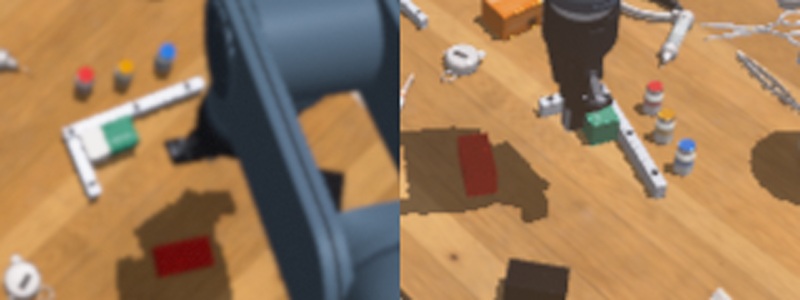

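Looks seated at the short bar. I'll add a gentle squaring nudge on the side and one on the end, then retract and check.

Run:
```python
from h import *
T=rot(ST[2])
env.line_to(W(-.085,-.036,.12),T,vel=.15)
print(env.line_to(W(-.080,-.036,.034),T,vel=.1,contact_N=8)); rep("down")
print(env.line_to(W(-.038,-.036,.034),T,vel=.03,contact_N=5)); rep("side")
env.line_to(W(-.080,-.036,.034),T,vel=.1)
env.line_to(W(-.080,-.110,.034),T,vel=.15)
env.line_to(W(-.018,-.110,.034),T,vel=.15)
print(env.line_to(W(-.018,-.066,.034),T,vel=.03,contact_N=5)); rep("end")
env.line_to(W(-.018,-.120,.034),T,vel=.1)
env.line_to(W(-.018,-.120,.2),T,vel=.2)
env.move_j([-1.507,.259,1.535,0,1.348,-.203]); env.pause(.3); rep("home")
for n in("side","top"):
    p0,d0=env.camera(n);cv2.imwrite(f"pics/{n}4.png",p0[:,:,::-1])
    D=np.stack([(env.camera(n)[1]) for _ in range(4)]); d=np.median(D,0)
    P=cloud(n,d).reshape(-1,3); P=P[(P[:,2]>.029)&(P[:,2]<.039)&(d.ravel()>0)]
    S_=np.array([tostop(x) for x in P[np.hypot(*(P[:,:2]-W(-.017,-.031,0)[:2]).T)<.045]])*1000
    print(n,"top face centroid",S_.mean(0).round(1),cv2.minAreaRect(S_.astype(np.float32)))
    print(fit(n,cart(p0)*(np.abs(cloud(n,d)[:,:,2]-.034)<.006),C,.034,[*W(-.017,-.031,0)[:2],ST[2]-np.pi/2],pad=3), W(-.017,-.031,0))
a=cv2.imread("pics/top4.png")[120:190,245:338];b=cv2.imread("pics/side4.png")[195:265,260:353]
cv2.imwrite("pics/a4.png",cv2.resize(np.hstack([a,b]),(800,300),interpolation=cv2.INTER_CUBIC))
```

```text
False
down t18.2 stop [-79.5 -36.1] z 0.0346 F [ 0.6 -0.1  0.3] w -0.0
True
side t19.3 stop [-45. -36.] z 0.0333 F [ 0.1  0.  -0.3] w -0.0
True
end t22.1 stop [-18.1 -73.4] z 0.0338 F [ 0.3 -1.5  1.7] w -0.0
home t27.2 stop [-752.1 -637.9] z 0.2501 F [-0.4 -0.1  0.3] w 0.0
side top face centroid [-17.9 -31.3] ((-17.04425621032715, -30.148841857910156), (63.488128662109375, 34.79292297363281), 89.71498107910156)
(array([ 0.57989416,  0.31682941, -1.16565153]), np.float64(0.047160129374392984)) [0.58044263 0.31760443 0.        ]
top top face centroid [-16.5 -27.8] ((-16.38766098022461, -28.298635482788086), (33.95439147949219, 62.14950942993164), 0.11167582869529724)
(array([ 0.57921813,  0.32096623, -1.17899201]), np.float64(0.03187300180573928)) [0.58044263 0.31760443 0.        ]
```

View pics/a4.png

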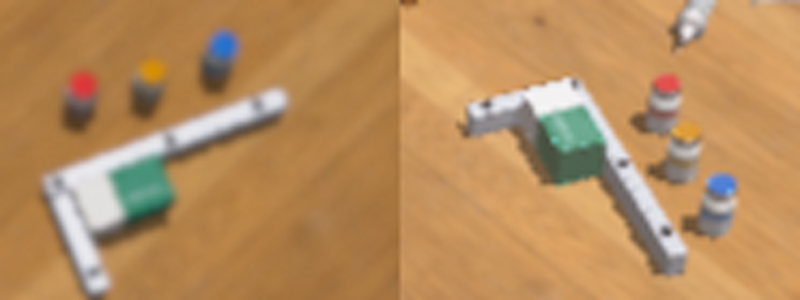

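The carton is seated flush in both views: top crop (125,190), side crop (565,130). The measured angle is within 0.3° of the bar, repeat contacts came at the same positions, and the vials are undisturbed.

```bash
python3 -c "
from station import env
print(env.hand_in())"
```

```text
the job is handed in; nothing more can be done
None
```

The green carton is seated in the inside corner of the larger aluminium stop, its long side flush with the longer bar and its white end against the short bar; the arm is back at its start pose, clear of everything, and the job was handed in at about 28 s.

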